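# Put the coral paint away and latch the paint carrier

## Task

Stand the coral paint bottle upright in the empty bay of the plywood paint carrier (the bay with the coral dot), pushed back clear of the keeper bar's path, and let go of it. Then swing the steel keeper bar (red knob at its tip) shut until it has ridden over the brass ball and clicked home against its stop. Leave the other bottles and everything else on the bench where they are.

Things in the scene. Friction and masses are not known exactly. Their poses are not given: they have to be found in the camera images.
- rack: Plywood paint carrier fixed to the bench, base 87 x 234 x 12 mm. Origin underneath, x to its back, y along the row; turned up to 0.25 rad. Three bays centred at x = 8, y = -44, 0, 44 mm, 41 mm wide between 3 mm walls 40 mm high; floor 12 mm up; back wall 35 mm high, inner face at x = 29; open at front and top. A bottle at a bay's centre stands 7 mm behind the shut keeper bar (bar centre x = -22).
- bay_mark: Coral dot, 30 mm across, 1 mm thick, on the floor at the centre of the only empty bay (12 mm above the bench). Axes as the rack's. It may be in any of the three bays.
- coral: Coral (orange-red) paint bottle, to be put away. Round, 36 mm diameter up to 86 mm, white cap 29 mm diameter above, 118 mm tall in all, about 85 g. Origin at the centre of its underside, z up its axis. Starts standing on the bench to the robot's left.
- keeper (a joint): Keeper bar angle, rad, about its upright hinge at the carrier's +y end: 0 shut (bar lies from the hinge along the rack's -y, across the bays); grows as the tip swings out to the front (rack -x, towards the robot; clockwise from above) to 1.4. Stays where left. Starts 0.6 to 1.1. From about 0.11 to 0.06 it rides up the ball (about 4 N at the knob); below that the ball drives it home.
- keeper_hinge (a point): Point on the keeper's hinge axis, at rack x = -22, y = +85 mm, 56 mm above the bench (the bar's centre height; the bar is a round steel rod of 12 mm diameter; brass hinge cap up to 66 mm).
- keeper_knob (a point): Centre of the grip of the upright red knob at the bar's tip, 190 mm from the hinge axis, 85 mm above the bench. The knob is a cylinder of 18 mm diameter from the bar up to 104 mm above the bench.
- detent (a joint): How far the brass spring ball (18 mm diameter, its dome 9 mm proud, on the dark steel catch post at the -y end of the carrier) is pushed down, in m: 0 risen, about 0.003 with the bar on top of it. When the bar is home the ball has risen again on the outer (-x) side of the bar.
- navy: Same bottle as the coral one (36 mm diameter, 118 mm tall with its white cap), dark blue, standing in a bay of the carrier. Origin at the centre of its underside.
- grey: Same bottle as the coral one (36 mm diameter, 118 mm tall with its white cap), grey, standing in a bay of the carrier. Origin at the centre of its underside.
- white: Same bottle as the coral one (36 mm diameter, 118 mm tall with its white cap), off-white, standing on the bench near the coral one. Origin at the centre of its underside.
- teal: Same bottle as the coral one (36 mm diameter, 118 mm tall with its white cap), teal, standing on the bench near the coral one. Origin at the centre of its underside.
- palette: White plastic palette tray, 170 by 130 mm, 12 mm high, flat on the bench, with paint dabs. Origin under its centre.
- cup: Clear plastic rinsing cup, 72 mm across the rim, 75 mm high, on the palette. Origin at the centre of its underside.
- brush: Paint brush with a blue handle, 190 mm long, lying along its x axis on the bench.
- mask: Small carved mask, dark wood with cream and coral paint, lying face up, about 104 by 154 mm (y), 50 mm high. Origin under its centre.
There are look-alikes about, which are no part of the job. What is shaped like the coral but pink or purple is not meant.

How it is judged:
By the outcome, as a careful person would: the job done as asked, in the order asked, and still so for the second after the job is handed in, with the robot touching nothing.
It also fails if it takes over 56 s, if anything falls off the work surface, if the arm or the gripper's body presses on something with over 40 N, if the wrist force passes 120 N, or if a joint passes its speed limit or range.

## Robot

A 6-joint arm with a two-finger parallel gripper is mounted at the origin on the work surface. World frame = base frame: x ahead of the robot, y to its left, z up, the work surface at z = 0. Lengths are in mm, angles in rad, forces in N, time in s.
With the tool pointing down it reaches from about 350 to 975 mm from the base axis. Payload 7.1 kg.
Tool frame: the origin (TCP) lies midway between the tips of the shut fingers; the grasp point (between the pads) lies 19 mm behind it; z points along the fingers, y is the line along which they close (so a half turn about z gives the same grasp; the last joint's range is limited). The gripper opens to 88 mm and grips with 3 to 60 N. Pads are 20 mm wide; open, the fingers measure 115 mm over their backs; the gripper's body (75 mm by 178 mm) begins 61 mm behind the grasp point.
Start: joints at [-0.019, 0.423, 1.63, -0, 1.089, -0.019], TCP at [624.984, 0.026, 222.675] pointing down, gripper open.
Joint ranges: [-3, 3], [-0.9, 2.11], [0.09, 2.58], [-1.31, 4.45], [0.11, 2.69], [-2.54, 2.54]. Speed limits (rad/s): [2.39, 2.39, 3.01, 3.14, 3.14, 3.14].

## Interface

Orientations are given as a rotation vector (axis times angle).
In Python, from workcell import get_obs, get_image, camera_params, close_job gives the robot as it stands.
- The arm moves only by the shell command python3 -m creep 'ROWS' [OPENING]. ROWS is a JSON object of lists of equal length, an entry for each row: "delta_pos": the shift along the tool's x, y, z in m, a list of three; "twist": the turn, a rotation vector about the tool's x, y, z in degrees, a list of three. A call has 1 to 20 rows; each row shifts and turns the commanded pose from where the row before left it, along the tool's axes as they then stand; what a row does not reach is not made up. A row lasts 1/12 s, in which the tool goes at most 41.7 mm and 7.16 degrees, less where a joint would pass 70% of its speed; a pose out of reach is approached as far as the arm can. A call with a gripper value outside its range is refused whole. OPENING is the opening, from 0 (shut) to 1 (fully open), set as the call begins (- or left out, the last holds). The fingers move at their own pace and stop on an object; the grip force is fixed at half the most. Time passes only in rows, so rows that do not move let the fingers close. It gives the time, the measured TCP pose, the force, the opening and the grip force at its end, in the units of the state.
- get_obs(): the state, without advancing time (a new reading comes with each control period).
- get_image(name): name is "scene" or "side" or "wrist"; returns (picture, depth): 400x640x3 uint8, red, green, blue; 400x640 float32, mm along the optical axis (not along the pixel's ray), 0 where there is no reading.
- camera_params(name): a dict with "camera_matrix" (3x3 intrinsics, pixels), "extrinsics" (4x4, takes a point from camera to world coordinates). Camera axes: x right, y down, z forward; pixel columns grow to the right and rows downward; lengths in mm; the calibration is good to about 2 mm. A picture is of the moment at which its call begins: read the wrist's pose just before it. camera_params takes no time and is no camera call; for the wrist camera it gives the pose at the moment of the call.
- close_job(): hands the job in; it is judged then, once.
The state is a dict: "t": time; "qpos": joint angles; "qvel": joint speeds; "joint_torque": joint torques, N m; "ee_pos": TCP position; "orientation": TCP orientation; "ft_force": force on the tool from outside, world axes, zero at the start; "moment": the same for the moment, N m; "width": finger opening in mm; "grasp_force": force on a finger pad.
Only numpy, scipy, OpenCV 4.12 (cv2) and the standard library are available. Lean on these libraries where they do the work, as an engineer would, in place of code of your own. Each camera call takes 0.05 s, during which the arm holds its last target. There are 200 camera calls.

## Working session

There is one attempt and no reset: what is moved stays moved. The work goes in short steps, Python scripts to look and compute and a shell command to move; the robot and the scene stay as the last step left them, time stands still between calls to the robot, and variables do not carry over. Pictures are saved under pics/ and viewed, at most 10 in all, crops included, and the job is handed in when it is done.

```bash
mkdir -p pics; ls; python3 - <<'E'
from workcell import *
import cv2,numpy as np
for n in ["scene","side"]:
    im,d=get_image(n); cv2.imwrite(f"pics/{n}0.png",im[:,:,::-1]); np.savez(f"{n}0.npz",im=im,d=d)
    p=camera_params(n); print(n,np.round(p["camera_matrix"],1).tolist(),np.round(p["extrinsics"],3).tolist())
o=get_obs();print(o)
E
```

```text
pics
scene [[365.7, 0.0, 319.2], [0.0, 365.7, 198.9], [0.0, 0.0, 1.0]] [[0.479, 0.677, -0.559, 1057.447], [0.878, -0.37, 0.305, -281.066], [-0.0, -0.636, -0.771, 762.654], [0.0, 0.0, 0.0, 1.0]]
side [[504.4, 0.0, 322.8], [0.0, 504.4, 195.7], [0.0, 0.0, 1.0]] [[0.83, -0.293, 0.475, -7.835], [-0.558, -0.454, 0.695, -822.369], [0.012, -0.841, -0.54, 742.962], [0.0, 0.0, 0.0, 1.0]]
{'t': 0.1, 'qpos': array([-1.89967753e-02,  4.23789024e-01,  1.63060250e+00, -4.45619246e-05,
        1.08861849e+00, -1.90035701e-02]), 'qvel': array([ 0.00140527, -0.00256773, -0.00159974,  0.00116272,  0.00044638,
       -0.00079646]), 'joint_torque': array([ 6.49496542e-04, -5.45618248e+01, -2.74323839e+01,  6.46709581e-02,
        1.88581715e-02,  1.54216096e-06]), 'ee_pos': array([6.24491945e+02, 2.51597359e-02, 2.21968431e+02]), 'orientation': array([-2.22070800e+00, -2.22076904e+00,  1.58825556e-03]), 'ft_force': array([-0.19125576,  0.2495715 ,  0.27957343]), 'moment': array([ 0.04738444, -0.01166877,  0.0011973 ]), 'grasp_force': 0.0, 'width': 87.92658361686748}
```

View pics/scene0.png

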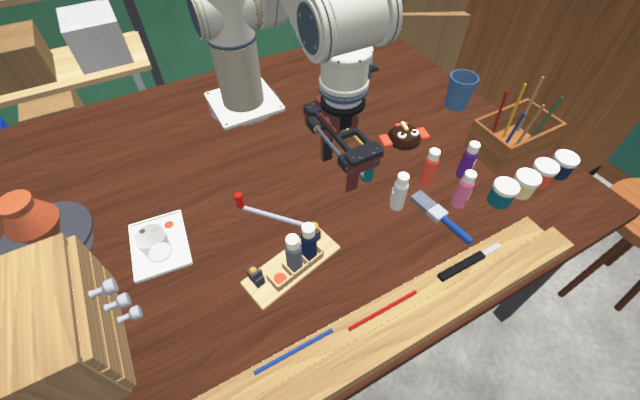

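View pics/side0.png

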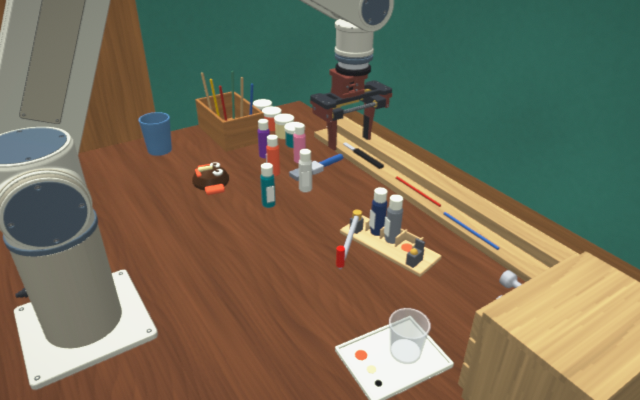

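The scene shows coral at about (431,168) with white, pink and purple around it. The empty bay dot is at (280,279), at the end of the rack away from the hinge, and the red knob is at (239,200). In the side view coral is at (272,155), the dot at (407,247) and the knob at (340,257).

```bash
cat > h.py <<'E'
import numpy as np,cv2
from workcell import *
def ray(P,u,v):
    K,E=np.array(P["camera_matrix"]),np.array(P["extrinsics"])
    d=E[:3,:3]@np.linalg.solve(K,[u,v,1.]); return E[:3,3],d/np.linalg.norm(d)
def plane(P,u,v,z):
    o,d=ray(P,u,v); return o+d*(z-o[2])/d[2]
def tri(*pv):
    A=np.zeros((3,3));b=np.zeros(3);L=[]
    for P,u,v in pv:
        o,d=ray(P,u,v);M=np.eye(3)-np.outer(d,d);A+=M;b+=M@o;L.append((o,M))
    x=np.linalg.solve(A,b); return x,max(np.linalg.norm(M@(x-o)) for o,M in L)
def blobs(im,f,box,amin=12):
    """components of mask f(h,s,v) within box u0,v0,u1,v1"""
    h,s,v=[c.astype(int) for c in cv2.split(cv2.cvtColor(np.ascontiguousarray(im),cv2.COLOR_RGB2HSV))]
    m=f(h,s,v).astype(np.uint8); k=np.zeros_like(m);u0,v0,u1,v1=box;k[v0:v1,u0:u1]=1
    n,l,st,c=cv2.connectedComponentsWithStats(m*k)
    return sorted([(int(st[i,4]),np.round(c[i],1).tolist(),st[i,:4].tolist()) for i in range(1,n) if st[i,4]>=amin],reverse=True)
E
python3 - <<'E'
from h import *
S={n:(np.load(n+"0.npz")["im"],camera_params(n)) for n in("scene","side")}
red=lambda h,s,v:((h<12)|(h>172))&(s>150)&(v>120)
cap=lambda h,s,v:(s<40)&(v>170)
for t,f,b1,b2 in [("red/coral",red,(220,130,460,300),(240,120,450,275)),("caps",cap,(270,130,490,260),(250,110,420,215))]:
    print(t)
    for n,b in(("scene",b1),("side",b2)):
        print(n,*blobs(S[n][0],f,b),sep="\n  ")
a=S["scene"][0][180:310,210:350];b=S["side"][0][190:290,320:460];c=S["scene"][0][130:230,340:500]
z=lambda a,w,h:cv2.resize(a,(w,h),interpolation=cv2.INTER_CUBIC)
cv2.imwrite("pics/c1.png",np.vstack([np.hstack([z(a,400,371)[:300],z(b,400,286)[np.minimum(np.arange(300),285)]]),np.hstack([z(c,400,250),z(S["side"][0][100:220,240:360],400,400)[75:325]])])[:,:,::-1])
E
```

```text
red/coral
scene
  (332, [427.7, 172.3], [419, 157, 20, 29])
  (126, [238.9, 199.5], [234, 192, 11, 17])
  (71, [385.4, 141.1], [379, 134, 14, 14])
  (50, [408.1, 295.4], [399, 291, 17, 9])
  (33, [424.1, 137.1], [419, 134, 11, 6])
side
  (290, [274.6, 158.8], [267, 145, 14, 32])
  (197, [339.5, 256.0], [335, 244, 11, 24])
  (125, [418.1, 191.1], [396, 177, 45, 29])
  (63, [271.5, 125.3], [269, 120, 6, 12])
  (58, [406.4, 247.0], [402, 244, 10, 7])
caps
scene
  (418, [429.9, 204.9], [412, 191, 37, 29])
  (313, [298.4, 224.5], [270, 213, 45, 25])
  (190, [292.2, 240.8], [285, 233, 15, 17])
  (185, [402.9, 180.3], [395, 171, 15, 19])
  (122, [470.5, 174.9], [465, 169, 12, 15])
  (109, [434.7, 152.7], [429, 147, 12, 14])
  (98, [474.6, 145.2], [469, 140, 12, 14])
  (42, [486.3, 250.9], [482, 247, 8, 8])
  (38, [401.5, 134.8], [397, 132, 10, 6])
  (33, [414.7, 132.6], [411, 130, 8, 6])
side
  (454, [285.1, 120.8], [262, 110, 42, 25])
  (212, [307.6, 159.3], [299, 149, 24, 21])
  (147, [395.4, 200.9], [390, 195, 13, 15])
  (131, [379.8, 193.6], [375, 188, 12, 14])
  (95, [265.9, 167.7], [261, 162, 11, 14])
  (81, [271.4, 139.0], [267, 135, 11, 11])
  (63, [262.2, 122.7], [258, 119, 10, 10])
  (33, [348.5, 145.7], [344, 143, 11, 7])
  (31, [295.7, 172.4], [291, 170, 8, 6])
```

View pics/c1.png

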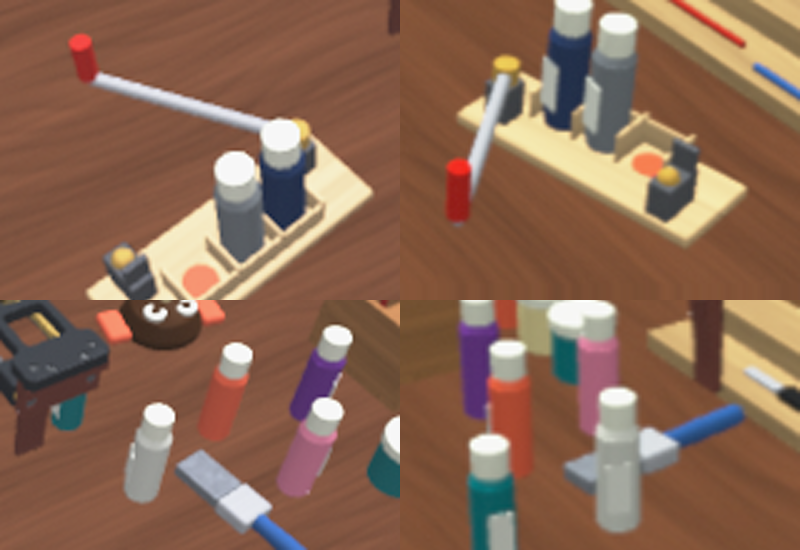

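The crops show the empty bay next to the catch post (dot at side (406,247), ball at side (414,252)), with the brass hinge cap at side (357,213). Coral has open space around it: white lies towards the scene camera, teal and purple beyond.

```bash
python3 - <<'E'
from h import *
A,B=camera_params("scene"),camera_params("side")
pts={"coralcap":((434.7,152.7),(271.4,139.0)),"coralbody":((427.7,172.3),(274.6,158.8)),"knob":((238.9,199.5),(339.5,256)),
"greycap":((292.2,240.8),(395.4,200.9)),"navycap":((307.5,229),(379.8,193.6)),"whitecap":((403.2,178),(305,157)),"hinge":((315,226),(357.5,213)),"ball":((252.7,270.3),(413.8,251.6)),"dot":((280,278.7),(406.4,247))}
R={}
for k,(a,b) in pts.items():
    x,e=tri((A,*a),(B,*b));R[k]=x;print(k,np.round(x,1),"res",round(e,1))
for n,P,u in(("dot scene",A,(280,278.7)),("dot side",B,(406.4,247))): print(n,np.round(plane(P,*u,13),1))
y=R["navycap"]-R["grey cap".replace(" ","")];print("yaw grey->navy",np.arctan2(-y[0],y[1]))
y=R["hinge"]-R["ball"];print("yaw ball->hinge",np.arctan2(-y[0],y[1]))
k=R["knob"]-R["hinge"];print("bar dir ang from -y",np.arctan2(-k[0],-k[1]),np.linalg.norm(k[:2]))
E
```

```text
coralcap [591.3 313.6 109.6] res 0.6
coralbody [595.9 306.1  47. ] res 2.4
knob [ 473.7 -182.4   83. ] res 0.7
greycap [ 664.3 -130.1  120.8] res 0.8
navycap [653.3 -88.5 121.5] res 1.1
whitecap [622.1 189.4 102.7] res 2.6
hinge [617.9 -53.   61.6] res 0.9
ball [ 646.1 -222.3   45.8] res 0.4
dot [ 675.1 -172.5   11.8] res 1.6
dot scene [ 676.7 -174.    13. ]
dot side [ 673.9 -171.7   13. ]
yaw grey->navy 0.2565608392424702
yaw ball->hinge 0.165130549248406
bar dir ang from -y 0.839171869364956 193.75502809281997
```

```bash
python3 -m creep '{"delta_pos":[[0.031,-0.003,-0.004],[0.031,-0.003,-0.004],[0.031,-0.003,-0.004],[0.031,-0.003,-0.004],[0.031,-0.003,-0.004],[0.031,-0.003,-0.004],[0.031,-0.003,-0.004],[0.031,-0.003,-0.004],[0.031,-0.003,-0.004],[0.031,-0.003,-0.004],[0,0,0],[0,0,0],[0,0,0],[0,0,0]],"twist":[[0,0,0],[0,0,0],[0,0,0],[0,0,0],[0,0,0],[0,0,0],[0,0,0],[0,0,0],[0,0,0],[0,0,0],[0,0,-7],[0,0,-7],[0,0,0],[0,0,0]]}' 1
python3 - <<'E'
from h import *
W=camera_params("wrist");im,d=get_image("wrist");np.savez("w1.npz",im=im,d=d,K=W["camera_matrix"],E=W["extrinsics"])
cv2.imwrite("pics/w1.png",im[:,:,::-1]);print(get_obs()["ee_pos"],np.round(W["extrinsics"],2).tolist())
E
```

```text
t: 1.27
ee_pos: [594.7, 310.0, 262.2]
orientation: [-1.938, -2.472, 0.001]
ft_force: [-0.1, -1.2, 0.0]
width: 87.9
grasp_force: 0.0
[594.80844572 309.72249172 262.26709642] [[0.97, 0.23, 0.06, 576.87], [0.24, -0.94, -0.26, 379.97], [-0.0, 0.27, -0.96, 425.06], [0.0, 0.0, 0.0, 1.0]]
```

View pics/w1.png

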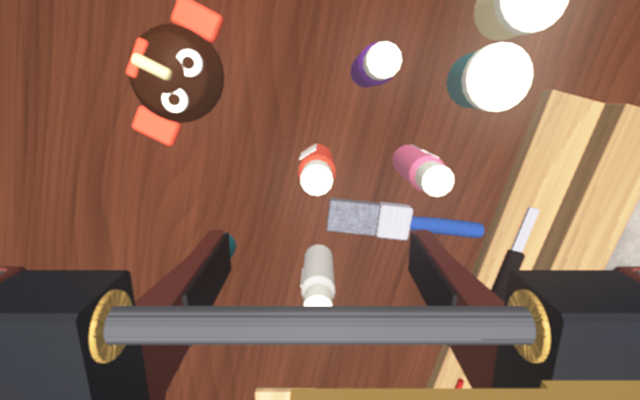

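The wrist view shows the coral cap at (317,178) and its body just above, with white at (318,280) and teal hidden by the left finger near (232,245).

```bash
python3 - <<'E'
from h import *
w=np.load("w1.npz");P=dict(camera_matrix=w["K"],extrinsics=w["E"]);im=w["im"]
cap=lambda h,s,v:(s<40)&(v>170)
red=lambda h,s,v:((h<12)|(h>172))&(s>150)&(v>120)
for b in blobs(im,cap,(290,130,470,310),80): print("cap",b,np.round(plane(P,*b[1],117),1))
for b in blobs(im,red,(290,130,350,200),50): print("red",b)
A,B=camera_params("scene"),camera_params("side")
c=blobs(im,cap,(290,155,340,200),80)[0]
print(tri((P,*c[1]),(A,434.7,152.7),(B,271.4,139)))
print("teal", plane(B,265.9,167.7,112),"purple",plane(B,262.2,122.7,112), "K",w["K"][0,0])
E
```

```text
cap (2536, [370.9, 219.1], [328, 201, 85, 39]) [647.1 288.  117. ]
cap (1753, [317.5, 277.6], [300, 245, 35, 62]) [613.9 219.3 117. ]
cap (1018, [435.2, 178.3], [416, 161, 38, 36]) [691.6 338.  117. ]
cap (898, [316.2, 178.3], [300, 161, 33, 35]) [589.9 313.  117. ]
cap (93, [307.4, 151.5], [299, 144, 17, 16]) [576.9 334.2 117. ]
red (319, [319.9, 157.0], [298, 144, 37, 34])
(array([590.88453417, 312.35190467, 110.37422787]), np.float64(1.2475377027921615))
teal [498.63570212 175.39988756 112.        ] purple [619.08654452 420.51477875 112.        ] K 357.86019429929036
```

```bash
python3 -m creep '{"delta_pos":[[0.004,-0.0033,0.009],[0,0,0.03],[0,0,0.035],[0,0,0.035],[0,0,0.035],[0,0,0.03],[0,0,0.02],[0,0,0.015],[0,0,0],[0,0,0],[0,0,0]],"twist":[[0,0,0],[0,0,0],[0,0,0],[0,0,0],[0,0,0],[0,0,0],[0,0,0],[0,0,0],[0,0,0],[0,0,0],[0,0,0]]}' 1
python3 -m creep '{"delta_pos":[[0,0,0],[0,0,0],[0,0,0],[0,0,0],[0,0,0],[0,0,0],[0,0,0],[0,0,0]],"twist":[[0,0,0],[0,0,0],[0,0,0],[0,0,0],[0,0,0],[0,0,0],[0,0,0],[0,0,0]]}' 0
```

```text
t: 2.23
ee_pos: [591.8, 313.5, 55.0]
orientation: [1.935, 2.474, 0.003]
ft_force: [0.7, 0.3, -0.1]
width: 88.2
grasp_force: 0.0
t: 2.9
ee_pos: [590.8, 313.1, 53.6]
orientation: [-1.934, -2.476, 0.0]
ft_force: [-0.3, -0.2, 0.5]
width: 38.2
grasp_force: 0.0
```

```bash
python3 -m creep '{"delta_pos":[[0,0,0],[0,0,0],[0,0,0],[0,0,-0.01],[0,0,-0.02],[0,0,-0.02],[0,0,-0.03],[0,0,-0.03],[0,0,-0.03],[0,0,-0.03],[0,0,-0.02],[0,0,-0.01],[0,0,0],[0,0,0]],"twist":[[0,0,0],[0,0,0],[0,0,0],[0,0,0],[0,0,0],[0,0,0],[0,0,0],[0,0,0],[0,0,0],[0,0,0],[0,0,0],[0,0,0],[0,0,0],[0,0,0]]}' 0
```

```text
t: 4.07
ee_pos: [590.5, 313.0, 253.4]
orientation: [-1.934, -2.476, 0.0]
ft_force: [-0.2, -0.0, -1.0]
width: 35.7
grasp_force: 30.0
```

```bash
python3 -m creep '{"delta_pos":[[-0.01,-0.001,0],[-0.02,-0.002,0],[-0.035,-0.004,0],[-0.035,-0.004,0],[-0.035,-0.004,0],[-0.035,-0.004,0],[-0.035,-0.004,0],[-0.035,-0.004,0],[-0.035,-0.004,0],[-0.035,-0.004,0],[-0.035,-0.004,0],[-0.035,-0.004,0],[-0.035,-0.004,0],[-0.035,-0.004,0],[-0.035,-0.003,0],[-0.035,-0.003,0],[-0.02,-0.002,0],[-0.01,-0.001,0],[0,0,0],[0,0,0]],"twist":[[0,0,0],[0,0,0],[0,0,0],[0,0,0],[0,0,0],[0,0,0],[0,0,0],[0,0,0],[0,0,0],[0,0,0],[0,0,0],[0,0,0],[0,0,0],[0,0,0],[0,0,0],[0,0,0],[0,0,0],[0,0,0],[0,0,0],[0,0,0]]}' 0
python3 - <<'E'
from h import *
W=camera_params("wrist");im,d=get_image("wrist");np.savez("w2.npz",im=im,d=d,K=W["camera_matrix"],E=W["extrinsics"])
cv2.imwrite("pics/w2.png",im[:,:,::-1]);print(get_obs()["ee_pos"])
E
```

```text
t: 5.73
ee_pos: [664.7, -234.7, 252.1]
orientation: [-1.933, -2.473, 0.001]
ft_force: [-0.1, 0.4, -1.2]
width: 35.5
grasp_force: 30.0
[ 664.96525566 -233.94467544  252.57418515]
```

View pics/w2.png

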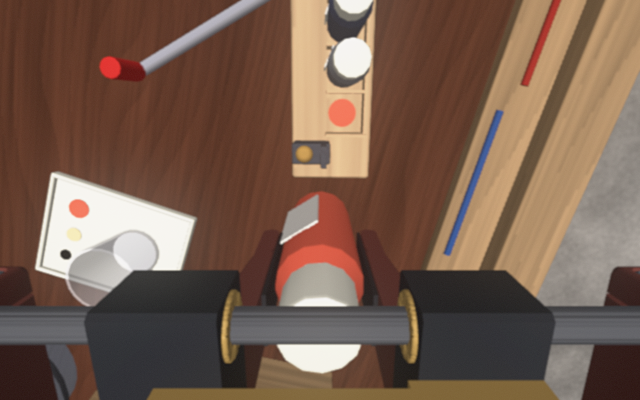

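Wrist view: the dot is at (342,113), the near base corners at (292,177) and (368,177), and the ball at (304,153). The coral bottle hangs upright in the fingers, and the knob top is at (109,67).

```bash
python3 - <<'E'
from h import *
w=np.load("w2.npz");P=dict(camera_matrix=w["K"],extrinsics=w["E"]);im=w["im"]
red=lambda h,s,v:((h<12)|(h>172))&(s>130)&(v>120)
b=blobs(im,red,(320,90,370,140),50)[0];print(b)
A,B=camera_params("scene"),camera_params("side")
print("dot",plane(P,*b[1],13)[:2],"tri",np.round(tri((P,*b[1]),(A,280,278.7),(B,406.4,247))[0],1))
kb=blobs(im,red,(90,40,150,90),50);print(kb)
print("knobtop",plane(P,109,67,104),"tri scene/side top",tri((A,238.5,194.5),(B,339.5,246.5)))
# base edges: light wood columns per row
h,s,v=[c.astype(int) for c in cv2.split(cv2.cvtColor(im,cv2.COLOR_RGB2HSV))]
m=(v>170)&(h>10)&(h<30)&(s>40)
L,R=[],[]
for r in range(20,172,4):
    c=np.nonzero(m[r,270:400])[0]+270
    if len(c): 
        L.append(plane(P,c[0]-.5,r,12)[:2])
        if r>135: R.append(plane(P,c[-1]+.5,r,12)[:2])
L,R=np.array(L),np.array(R)
vx,vy,x,y=cv2.fitLine(L.astype(np.float32),cv2.DIST_HUBER,0,.01,.01).ravel()
if vy<0:vx,vy=-vx,-vy
th=np.arctan2(-vx,vy);X=np.array([np.cos(th),np.sin(th)]);Y=np.array([-X[1],X[0]])
print("yaw",th,"front x",np.median(L@X),"back",np.median(R@X),np.std(L@X))
c=np.nonzero(m[:200,335:355].any(1))[0].max();e=plane(P,345,c+.5,12)[:2];print("end row",c,"y end",e@Y)
d=plane(P,*b[1],13)[:2];print("dot in X,Y",d@X,d@Y)
e=get_obs();print(e["ee_pos"],cv2.Rodrigues(e["orientation"])[0].round(3).tolist())
E
```

```text
(585, [341.6, 112.4], [328, 99, 28, 28])
dot [ 672.99893243 -173.33753977] tri [ 674.3 -172.9   11.9]
[(497, [112.7, 66.1], [99, 56, 43, 24])]
knobtop [ 472.33175834 -182.26063869  104.        ] tri scene/side top (array([ 475.85281054, -179.83621119,  104.00793172]), np.float64(1.886268899586764))
yaw 0.23482941 front x 560.1376888753373 back 645.333781745237 9.31836522377919
end row 176 y end -396.96614375884747
dot in X,Y 614.1961487469216 -325.17155379146374
[ 664.96525566 -233.94467544  252.57418515] [[-0.242, 0.97, -0.002], [0.97, 0.242, 0.001], [0.002, -0.002, -1.0]]
```

```bash
python3 - <<'E'
from h import *
w=np.load("w2.npz");K,E=w["K"],w["E"];im=w["im"];P=dict(camera_matrix=K,extrinsics=E)
h,s,v=[c.astype(int) for c in cv2.split(cv2.cvtColor(im,cv2.COLOR_RGB2HSV))]
m=((h<12)|(h>172))&(s>150)&(v>60)
wood=[np.nonzero(m[180:260,c])[0] for c in (318,320,322,324)]
T=np.array([665,-234,252.4]);Y=np.array([-.242,.970,0]);X=np.array([.97,.242,0])
def pr(p):
    q=E[:3,:3].T@(p-E[:3,3]);q=K@q;return (q/q[2])[:2].round(1)
for dz in(-53.6,):
    for k in (0,17,18,19,20): print(k,pr(T+Y*k+[0,0,dz]))
col=im[184:204,320];print(col.tolist())
print("edges row 230",[np.nonzero(m[r,270:380])[0][[0,-1]]+270 for r in (225,235)], "pred",pr(T+[0,0,-50]+X*18),pr(T+[0,0,-50]-X*18))
# bay walls along a column through the dot: brightness profile rows 85..140
print(im[85:140:1,341].sum(1).tolist())
for r,z in((93,52),(133,52)): print("wall row",r,plane(P,341,r,z)[:2]@Y[:2])
E
python3 - <<'E'
import cv2,numpy as np
im=np.load("w2.npz")["im"][60:215,270:390]
cv2.imwrite("pics/c2.png",cv2.resize(im,None,fx=4.6,fy=3.8,interpolation=cv2.INTER_CUBIC)[:,:,::-1])
E
```

```text
0 [321.7 215. ]
17 [321.7 189.1]
18 [321.7 187.6]
19 [321.7 186. ]
20 [321.7 184.4]
[[101, 63, 46], [101, 63, 48], [100, 64, 48], [101, 63, 47], [98, 62, 44], [100, 64, 47], [110, 65, 49], [135, 67, 50], [163, 74, 56], [169, 73, 55], [169, 73, 56], [168, 74, 56], [168, 74, 57], [169, 74, 56], [169, 74, 55], [169, 72, 55], [169, 75, 56], [170, 74, 57], [169, 73, 55], [169, 73, 56]]
edges row 230 [array([315, 350]), array([297, 353])] pred [350.5 216.8] [293.  216.9]
[218, 241, 380, 537, 584, 583, 584, 552, 512, 548, 581, 582, 576, 550, 494, 460, 459, 461, 458, 459, 460, 459, 458, 459, 457, 460, 459, 460, 457, 456, 458, 458, 456, 460, 457, 455, 457, 456, 455, 451, 458, 500, 558, 580, 582, 579, 547, 436, 431, 524, 574, 583, 575, 578, 576]
wall row 93 -311.1975578585375
wall row 133 -349.73849157988934
```

View pics/c2.png

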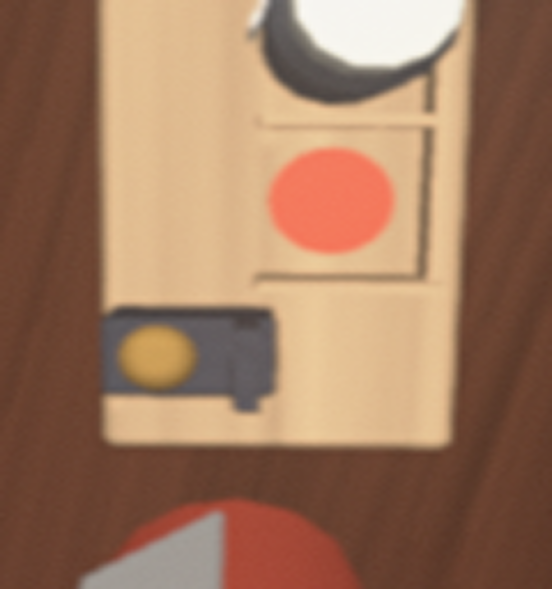

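```bash
python3 -m creep '{"delta_pos":[[0.0185,0.0075,0],[0.02,0.0075,0],[0.02,0.0075,0.015],[0,0,0.025],[0,0,0.03],[0,0,0.03],[0,0,0.025],[0,0,0.013],[0,0,0],[0,0,0],[0,0,0]],"twist":[[0,0,0],[0,0,0],[0,0,0],[0,0,0],[0,0,0],[0,0,0],[0,0,0],[0,0,0],[0,0,0],[0,0,0],[0,0,0]]}' 0
python3 - <<'E'
from h import *
ims=[]
for n,(u,v),z in(("scene",(215,180),3.3),("side",(335,170),3.3)):
    im,d=get_image(n);np.savez(n+"1.npz",im=im)
    ims.append(cv2.resize(im[v:v+130,u:u+120],(400,433),interpolation=cv2.INTER_CUBIC))
cv2.imwrite("pics/c3.png",np.hstack(ims)[:,:,::-1]);print(get_obs()["ee_pos"])
E
```

```text
t: 6.7
ee_pos: [674.5, -172.6, 117.5]
orientation: [1.932, 2.474, 0.002]
ft_force: [0.1, 0.3, -0.7]
width: 35.7
grasp_force: 30.0
[ 674.63684564 -173.0046912   117.86234406]
```

View pics/c3.png

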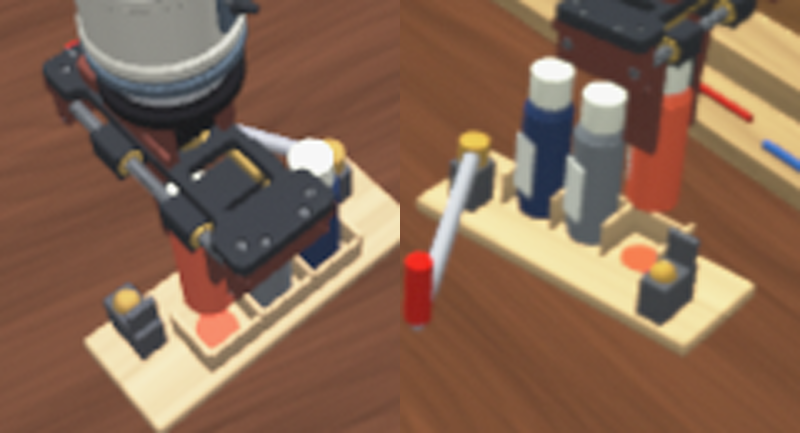

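Both views show the coral bottle upright over the dot, with the bottom still above the walls. I'll lower it in stages and watch the force.

```bash
python3 -m creep '{"delta_pos":[[0,0,0.005],[0,0,0.006],[0,0,0.005],[0,0,0.004],[0,0,0],[0,0,0]],"twist":[[0,0,0],[0,0,0],[0,0,0],[0,0,0],[0,0,0],[0,0,0]]}' 0
```

```text
t: 7.3
ee_pos: [673.0, -172.8, 95.0]
orientation: [-1.934, -2.475, 0.001]
ft_force: [0.2, 0.3, -0.8]
width: 35.6
grasp_force: 30.0
```

```bash
python3 -m creep '{"delta_pos":[[0,0,0.006],[0,0,0.006],[0,0,0.006],[0,0,0.005],[0,0,0.003],[0,0,0],[0,0,0]],"twist":[[0,0,0],[0,0,0],[0,0,0],[0,0,0],[0,0,0],[0,0,0],[0,0,0]]}' 0
```

```text
t: 7.88
ee_pos: [673.2, -172.8, 69.3]
orientation: [-1.934, -2.475, 0.0]
ft_force: [1.1, -0.5, -0.8]
width: 35.5
grasp_force: 30.0
```

```bash
python3 -m creep '{"delta_pos":[[0,0,0.001],[0,0,0.001],[0,0,0],[0,0,0]],"twist":[[0,0,0],[0,0,0],[0,0,0],[0,0,0]]}' 0
```

```text
t: 8.22
ee_pos: [673.4, -172.9, 67.8]
orientation: [1.934, 2.475, 0.0]
ft_force: [-0.5, 0.6, -0.9]
width: 35.2
grasp_force: 30.0
```

```bash
python3 -m creep '{"delta_pos":[[0,0,0.001],[0,0,0],[0,0,0]],"twist":[[0,0,0],[0,0,0],[0,0,0]]}' 0; python3 -m creep '{"delta_pos":[[0,0,0],[0,0,0],[0,0,0],[0,0,0],[0,0,0],[0,0,0],[0,0,0],[0,0,0]],"twist":[[0,0,0],[0,0,0],[0,0,0],[0,0,0],[0,0,0],[0,0,0],[0,0,0],[0,0,0]]}' 1
```

```text
t: 8.47
ee_pos: [673.3, -172.9, 66.7]
orientation: [-1.934, -2.476, 0.0]
ft_force: [0.7, -0.1, -0.7]
width: 35.4
grasp_force: 30.0
t: 9.13
ee_pos: [673.3, -172.9, 66.7]
orientation: [-1.934, -2.476, 0.0]
ft_force: [-0.0, -0.0, -0.6]
width: 85.2
grasp_force: 0.0
```

```bash
python3 -m creep '{"delta_pos":[[0,0,-0.01],[0,0,-0.02],[0,0,-0.03],[0,0,-0.03],[0,0,-0.02],[0.009,-0.0264,0],[0.009,-0.0264,0],[0.009,-0.0264,0],[0.009,-0.0264,0],[0.009,-0.0264,0],[0.009,-0.0264,0],[0.009,-0.0264,0],[0.009,-0.0264,0],[0,0,0],[0,0,0]],"twist":[[0,0,0],[0,0,0],[0,0,0],[0,0,0],[0,0,0],[0,0,0],[0,0,0],[0,0,0],[0,0,0],[0,0,0],[0,0,0],[0,0,0],[0,0,0],[0,0,0],[0,0,0]]}' 1
python3 -m creep '{"delta_pos":[[0,0,0],[0,0,0],[0,0,0],[0,0,0],[0,0,0],[0,0,0],[0,0,0],[0,0,0],[0,0,0],[0,0,0],[0,0,0],[0,0,0]],"twist":[[0,0,6.6],[0,0,6.6],[0,0,6.6],[0,0,6.6],[0,0,6.6],[0,0,6.6],[0,0,6.6],[0,0,6.6],[0,0,6.6],[0,0,6.6],[0,0,0],[0,0,0]]}' 0
python3 - <<'E'
from h import *
ims=[]
for n,(u,v) in(("scene",(215,180)),("side",(335,170))):
    im,d=get_image(n);np.savez(n+"2.npz",im=im)
    ims.append(cv2.resize(im[v:v+130,u:u+120],(400,433),interpolation=cv2.INTER_CUBIC))
cv2.imwrite("pics/c4.png",np.hstack(ims)[:,:,::-1]);o=get_obs();print(o["ee_pos"],o["qpos"],cv2.Rodrigues(o["orientation"])[0].round(3).tolist(),o["width"])
E
```

```text
t: 10.38
ee_pos: [450.5, -154.1, 177.6]
orientation: [1.934, 2.474, 0.001]
ft_force: [0.9, -0.0, -1.2]
width: 87.7
grasp_force: 0.0
t: 11.38
ee_pos: [452.3, -154.4, 177.1]
orientation: [2.968, 1.028, 0.002]
ft_force: [-0.0, -0.4, -0.1]
width: 11.1
grasp_force: 0.0
[ 451.75509922 -154.23337167  176.87785447] [-3.53949768e-01  2.73251892e-01  1.98649122e+00  3.41877302e-05
  8.81153585e-01  5.50313707e-01] [[0.786, 0.618, 0.001], [0.618, -0.786, -0.0], [0.0, 0.001, -1.0]] 3.0607759866280144
```

View pics/c4.png

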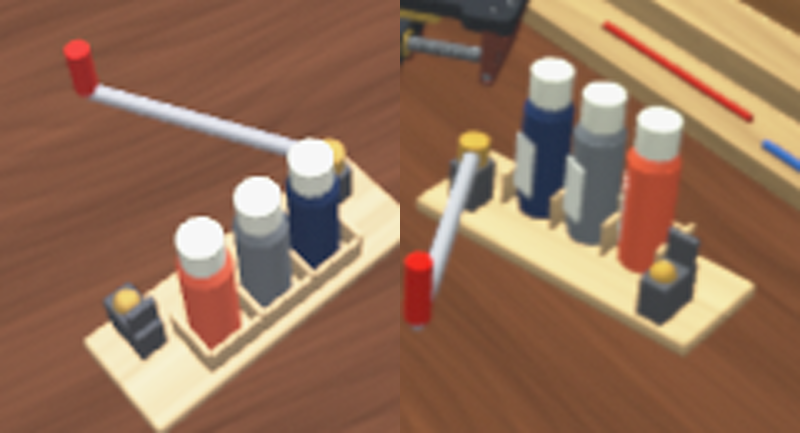

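Both views show coral upright in its bay, in line with grey and navy, with the keeper still open. Next I lower the shut fingers in front of the knob and swing it along its arc.

```bash
python3 -m creep '{"delta_pos":[[0,0,0.02],[0,0,0.03],[0,0,0.03],[0,0,0.019],[0,0,0],[0,0,0]],"twist":[[0,0,0],[0,0,0],[0,0,0],[0,0,0],[0,0,0],[0,0,0]]}' 0
python3 -m creep '{"delta_pos":[[-0.00036,0.00332,0],[-0.0007,0.0066,0],[-0.0011,0.0133,0],[-0.0011,0.0133,0],[-0.0011,0.0133,0],[-0.0011,0.0133,0],[-0.0011,0.0133,0],[-0.0011,0.0133,0],[-0.0011,0.0133,0],[-0.0011,0.0133,0],[-0.0011,0.0133,0],[-0.0011,0.0133,0],[-0.0011,0.0133,0],[-0.0011,0.0133,0],[-0.0007,0.0066,0],[-0.00036,0.00332,0],[0,0,0],[0,0,0]],"twist":[[0,0,-1],[0,0,-2],[0,0,-4],[0,0,-4],[0,0,-4],[0,0,-4],[0,0,-4],[0,0,-4],[0,0,-4],[0,0,-4],[0,0,-4],[0,0,-4],[0,0,-4],[0,0,-4],[0,0,-2],[0,0,-1],[0,0,0],[0,0,0]]}' 0
python3 - <<'E'
from h import *
o=get_obs();R=cv2.Rodrigues(o["orientation"])[0];yaw=np.arctan2(R[1,1],R[0,1]);print(yaw,"theta",.235-yaw)
im,d=get_image("side");np.savez("side3.npz",im=im);a=im[170:300,335:455]
im,d=get_image("scene");np.savez("scene3.npz",im=im);b=im[180:310,215:335]
cv2.imwrite("pics/c5.png",np.hstack([cv2.resize(x,(400,433),interpolation=cv2.INTER_CUBIC) for x in(b,a)])[:,:,::-1])
E
```

```text
t: 11.98
ee_pos: [450.7, -153.9, 77.2]
orientation: [-2.968, -1.025, 0.003]
ft_force: [-0.4, -0.8, -0.2]
width: 0.6
grasp_force: 0.0
t: 13.48
ee_pos: [598.8, -245.6, 78.7]
orientation: [2.182, 2.259, 0.001]
ft_force: [-0.6, -0.7, 0.1]
width: 0.5
grasp_force: 0.0
0.0345308787975723 theta 0.20046912120242769
```

View pics/c5.png

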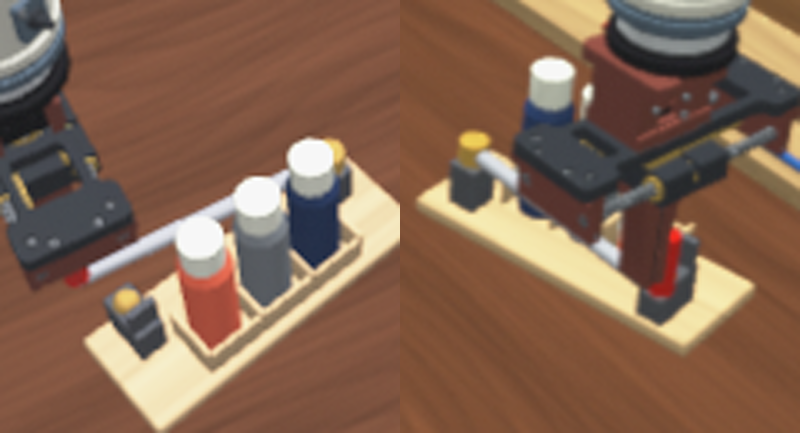

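The bar has swung to about 0.2 rad, with the fingers on the outside of the knob and the bottle untouched. I continue slowly over the ball.

```bash
python3 -m creep '{"delta_pos":[[-0.00036,0.00332,0],[-0.00036,0.00332,0],[-0.00036,0.00332,0],[-0.00036,0.00332,0],[-0.00036,0.00332,0],[-0.00036,0.00332,0],[0,0,0]],"twist":[[0,0,-1],[0,0,-1],[0,0,-1],[0,0,-1],[0,0,-1],[0,0,-1],[0,0,0]]}' 0
python3 -m creep '{"delta_pos":[[-0.00036,0.00332,0],[-0.00036,0.00332,0],[0,0,0]],"twist":[[0,0,-1],[0,0,-1],[0,0,0]]}' 0
python3 -m creep '{"delta_pos":[[-0.00036,0.00332,0],[0,0,0],[0,0,0]],"twist":[[0,0,-1],[0,0,0],[0,0,0]]}' 0
```

```text
t: 14.17
ee_pos: [619.4, -246.0, 77.7]
orientation: [2.059, 2.372, 0.0]
ft_force: [-0.1, 0.3, -0.7]
width: 0.3
grasp_force: 0.0
t: 14.42
ee_pos: [625.6, -245.7, 77.6]
orientation: [-2.018, -2.408, 0.0]
ft_force: [-1.4, -0.6, 0.8]
width: 0.2
grasp_force: 0.6
t: 14.67
ee_pos: [629.1, -245.5, 77.7]
orientation: [1.998, 2.424, 0.001]
ft_force: [-0.1, -0.4, -0.3]
width: 0.3
grasp_force: 0.0
```

```bash
python3 -m creep '{"delta_pos":[[-0.0002,0.0017,0],[0,0,0]],"twist":[[0,0,-0.5],[0,0,0]]}' 0
python3 -m creep '{"delta_pos":[[-0.0002,0.0017,0],[0,0,0]],"twist":[[0,0,-0.5],[0,0,0]]}' 0
python3 - <<'E'
from h import *
ims=[]
for n,(u,v) in(("scene",(215,180)),("side",(335,170))):
    im,d=get_image(n);np.savez(n+"4.npz",im=im)
    ims.append(cv2.resize(im[v:v+130,u:u+120],(400,433),interpolation=cv2.INTER_CUBIC))
cv2.imwrite("pics/c6.png",np.hstack(ims)[:,:,::-1]);print(get_obs()["ft_force"])
E
```

```text
t: 14.83
ee_pos: [630.7, -245.4, 77.7]
orientation: [1.987, 2.433, 0.0]
ft_force: [0.7, 0.1, -0.8]
width: 0.6
grasp_force: 0.0
t: 15.0
ee_pos: [632.3, -245.2, 77.7]
orientation: [1.976, 2.442, 0.0]
ft_force: [0.5, 0.2, -0.2]
width: 0.2
grasp_force: 0.0
[-0.37765491  0.59821626  0.95764245]
```

View pics/c6.png

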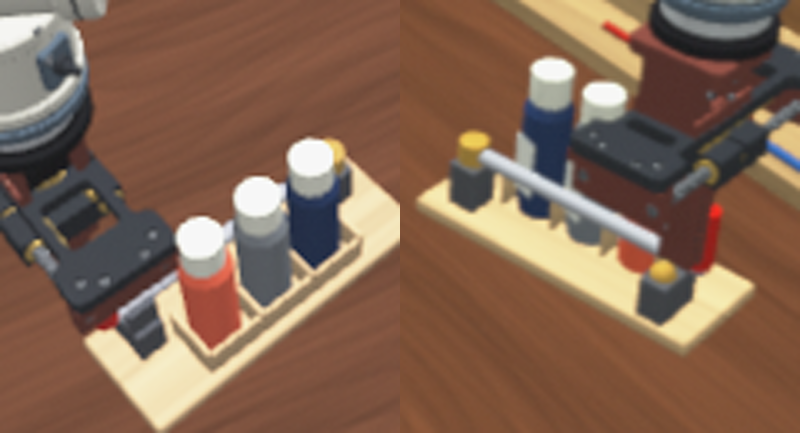

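The side view shows the ball risen on the outer side of the bar (664,270 in the crop). The knob is ahead of the fingers and there is no contact force, so it has clicked over. I'll retreat and check by numbers.

```bash
python3 -m creep '{"delta_pos":[[0,-0.01,0],[0,-0.02,0],[0,-0.02,0],[0,0,-0.02],[0,-0.03,-0.02],[0,-0.03,-0.02],[0,-0.03,-0.02],[0,-0.03,-0.02],[0,-0.02,-0.01],[0,0,0],[0,0,0]],"twist":[[0,0,0],[0,0,0],[0,0,0],[0,0,0],[0,0,0],[0,0,0],[0,0,0],[0,0,0],[0,0,0],[0,0,0],[0,0,0]]}' 0
python3 - <<'E'
from h import *
A,B=camera_params("scene"),camera_params("side")
I={n:get_image(n)[0] for n in("scene","side")}
red=lambda h,s,v:((h<12)|(h>172))&(s>150)&(v>90)
knob=lambda h,s,v:((h<4)|(h>174))&(s>205)&(v>90)
a=blobs(I["scene"],knob,(225,225,275,290));b=blobs(I["side"],knob,(405,215,450,265));print(a,b)
x,e=tri((A,*a[0][1]),(B,*b[0][1]));print("knob",x,e)
H=np.array([614.3,-54.5]);th=.235;X=np.array([np.cos(th),np.sin(th)]);Y=np.array([-X[1],X[0]])
k=x[:2]-H;print("theta",np.arctan2(-(k@X),-(k@Y)),np.linalg.norm(k))
cap=lambda h,s,v:(s<40)&(v>170)
for nm,bs,bd in(("coral",(262,243,290,265),(406,200,422,220)),("grey",(284,231,302,253),(388,192,405,212)),("navy",(300,220,320,243),(372,186,389,206))):
    p,q=blobs(I["scene"],cap,bs),blobs(I["side"],cap,bd);x,e=tri((A,*p[0][1]),(B,*q[0][1]));print(nm,p[0],q[0],x.round(1),e.round(1),"rack xy",((x[:2]-H)@X-22).round(1),((x[:2]-H)@Y+85).round(1))
# brass ball relative to the bar, side view
br=lambda h,s,v:(h>12)&(h<28)&(s>130)&(v>120)
print("ball side now",blobs(I["side"],br,(405,243,425,262),5)[:2],"before",blobs(np.load("side0.npz")["im"],br,(405,243,425,262),5)[:2])
print(get_obs()["ee_pos"],get_obs()["t"])
E
```

```text
t: 16.02
ee_pos: [445.5, -285.2, 188.4]
orientation: [1.978, 2.438, 0.0]
ft_force: [0.3, -0.8, -0.3]
width: 0.2
grasp_force: 0.0
[] [(116, [426.0, 239.3], [422, 231, 9, 19])]Traceback (most recent call last):
  File "<stdin>", line 7, in <module>
IndexError: list index out of range
```

```bash
python3 - <<'E'
from h import *
A,B=camera_params("scene"),camera_params("side")
I={n:get_image(n)[0] for n in("scene","side")}
H=np.array([614.3,-54.5]);th=.235;X=np.array([np.cos(th),np.sin(th)]);Y=np.array([-X[1],X[0]])
red=lambda h,s,v:((h<12)|(h>172))&(s>150)&(v>90)
knob=lambda h,s,v:((h<4)|(h>174))&(s>205)&(v>90)
print(blobs(I["scene"],red,(215,200,300,310)))
b=blobs(I["side"],knob,(405,215,450,265))[0][1]
x=plane(B,*b,85);k=x[:2]-H;print("theta side@85",x,np.arctan2(-(k@X),-(k@Y)),np.linalg.norm(k))
a=[r for r in blobs(I["scene"],red,(225,225,268,290))]
if a:
    x,e=tri((A,*a[0][1]),(B,*b));k=x[:2]-H;print("tri",x,e,np.arctan2(-(k@X),-(k@Y)),np.linalg.norm(k))
cap=lambda h,s,v:(s<40)&(v>170)
for nm,bs,bd in(("coral",(262,243,286,265),(406,200,422,220)),("grey",(284,231,302,253),(388,192,405,212)),("navy",(300,220,320,243),(372,186,389,206))):
    p,q=blobs(I["scene"],cap,bs),blobs(I["side"],cap,bd)
    if p and q: x,e=tri((A,*p[0][1]),(B,*q[0][1]));print(nm,p[0][1],q[0][1],x.round(1),e.round(1),"rack xy",((x[:2]-H)@X-22).round(1),((x[:2]-H)@Y+85).round(1))
br=lambda h,s,v:(h>12)&(h<28)&(s>130)&(v>120)
print("ball side now",blobs(I["side"],br,(405,243,425,262),5)[:2],"before",blobs(np.load("side0.npz")["im"],br,(405,243,425,262),5)[:2])
E
```

```text
[(278, [278.1, 271.3], [269, 258, 18, 26]), (144, [244.1, 269.4], [238, 261, 12, 18])]
theta side@85 [ 659.60973351 -238.93207521   85.        ] -0.005900798019358416 189.91619814660942
tri [ 658.63370556 -240.3802599    86.02171202] 0.4848897576386192 0.0008673749405236449 191.0940827660651
coral [275.6, 253.0] [411.8, 209.2] [ 674.2 -172.9  119.5] 0.1 rack xy 8.7 -44.1
grey [292.6, 240.8] [397.2, 203.0] [ 665.2 -131.7  118.1] 2.4 rack xy 9.5 -1.9
ball side now [(39, [413.2, 251.1], [410, 248, 8, 7])] before [(38, [413.2, 251.2], [410, 248, 8, 7])]
```

The keeper measures about 0.00 rad and the ball has risen again. Coral stands at rack (8.7, -44.1), and the robot is clear of everything.

```bash
python3 -c "
from workcell import *
print(close_job())"
```

```text
the job is handed in; nothing more can be done
None
```

The coral bottle stands upright in the empty bay, let go of and clear of the bar; the keeper is shut against its stop (measured about 0.00 rad) with the ball risen again on its outer side, and the job was handed in at about 16 s.

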